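Vent a stuck desiccator and hold its lid ajar

TASK

The humidity card in the desiccator is to be swapped. Turn the blue vent knob on top of the clear lid anticlockwise as far as its stop, with the lid still shut, then pull the lid straight up by the knob until the gripping seal lets go. Keep the lid under control so that it does not jump high, and finish while still holding it level above the base, open all round by about a finger's width (15 mm), so that a colleague can slip the new card in without letting the room's damp air flood in; do not put it down or let go, and leave the sherd, the jar and the phone where they lie.

Things in the scene. Friction and masses are not known exactly. Their poses are not given: they have to be found in the camera images.
- vent_grip (a point): centre of the blue bar grip of the vent knob on top of the lid, on the lid's axis. The bar is 44 mm long (its own x), 18 mm thick (its own y, pinch it across this) and 34 mm high, upright flat sides; its top is 17 mm above this point, and it stands on a round blue disc 38 mm across whose top is 17 mm below this point. This point is 104 mm above the underside of the lid flange, and turns with the knob; its z points up.
- vent (a joint): turn of the vent knob in the lid in rad: 0 = shut, grows anticlockwise seen from above, firm stop fully open at 1.2 (it starts between 0 and 0.35). Stiff: about 0.06 N m to turn; at the stop the torque rises steeply. Forced on against the stop with more than about 0.5 N m, the lid itself begins to turn on its base, which does no harm.
- lid_seat (a point): centre of the underside of the lid's flange, where it sits on the gasket; z up. Its height above base_rim is the gap, 0 when shut. The lid is a clear plastic dome with a flat flange 208 mm across and 9 mm thick and a beaded plug (162 mm across) that reaches 13 mm down into the base; the dome's top with its white boss is 81 mm above this point. The lid comes straight up.
- lid: the clear lid with its knob, origin at lid_seat; loose, 0.35 to 0.5 kg. A springy blue lip in the base grips the bead of its plug: pulled straight up it takes 12 to 22 N in all (weight included), most when it has risen about 3 mm; then the bead slips past and the pull falls below the weight. Up to 10 mm it still touches the lip; above that it is free and only the weight is left.
- base_rim (a point): centre of the top of the blue gasket on the base's white flange, 103 mm above the table; z up.
- desiccator: the white base bowl of the desiccator, flange 208 mm across, clamped to the table in a dark steel ring (it does not move); origin under its centre on the table. Sherds, a gel dish and a humidity card lie inside.
- sherd: bystander: flat terracotta tile piece with a pale face, 75 x 55 x 9 mm, lying on the table, origin under its centre
- jar: bystander: amber glass sample jar with white cap, 52 mm across, 75 mm tall, standing on the table, origin under its centre
- phone: bystander: black phone, 148 x 72 x 8 mm, lying on the table, origin under its centre

How it is judged:
By the outcome, as a careful person would: the job done as asked, in the order asked, and still so for the second after the job is handed in, while the arm keeps its last pose, push and grip.
It also fails if it takes over 45 s, if anything falls off the work surface, if the arm or the gripper's body presses on something with over 40 N, if the wrist force passes 120 N, or if a joint passes its speed limit or range.

ROBOT

A 6-joint arm with a two-finger parallel gripper is mounted at the origin on the work surface. World frame = base frame: x ahead of the robot, y to its left, z up, the work surface at z = 0. Lengths are in m, angles in rad, forces in N, time in s.
With the tool pointing down it reaches from about 0.375 to 0.825 m from the base axis. Payload 5.5 kg.
Tool frame: the origin (TCP) lies between the finger pads; the fingertips stand 19 mm ahead of it and the grasp point (between the pads) is the TCP; z points along the fingers, y is the line along which they close (so a half turn about z gives the same grasp; the last joint's range is limited). The gripper opens to 85 mm and grips with 20 to 120 N. Pads are 22 mm wide; open, the fingers measure 114 mm over their backs; the gripper's body (76 mm by 85 mm) begins 54 mm behind the grasp point. The pads swing forward as they close: fully open they stand 13 mm farther back than shut.
Start: joints at [-1.2, 0.314, -0.047, 1.21, 0, 1.571], TCP at [0.217, -0.559, 0.25] pointing down, gripper open.
Joint ranges: [-2.67, 2.67], [-0.69, 1.73], [-1.03, 1.25], [-2.08, 2.16], [-1.42, 1.45], [-3.14, 3.14]. Speed limits (rad/s): [2.39, 2.39, 3.01, 3.14, 3.14, 3.14].

INTERFACE

Orientations are given as a 3x3 rotation matrix whose columns are the frame's x, y, z axes.
In Python, from cell import readout, imaging, workorder gives the robot as it stands.
- The arm moves only by the shell command python3 -m creep 'ROWS' [OPENING] [FORCE]. ROWS is JSON, a list of rows, each a list of 2 entries, a list of its own where there are three numbers: the shift along the tool's x, y, z in mm, then the turn, a rotation vector about the tool's x, y, z in degrees. A call has 1 to 20 rows; each row is the pose to reach, as a shift and turn from the pose commanded when the call began, along the tool's axes at that moment; what a row does not reach only later rows make up. A row lasts 1/12 s, in which the tool goes at most 41.7 mm and 7.16 degrees, less where a joint would pass 70% of its speed; a pose out of reach is approached as far as the arm can. A call with a gripper value outside its range is refused whole. OPENING is the finger opening in mm, from 0 to 85.4, set as the call begins (- or left out, the last holds). The fingers move at their own pace and stop on an object; FORCE is the grip in N (left out, the last holds). Time passes only in rows, so rows that repeat a pose let the fingers close. It gives the time, the measured TCP pose, the force, the opening and the grip force at its end, in the units of the state.
- readout.observe(): the state, without advancing time (a new reading comes with each control period).
- imaging.capture(name): name is "side" or "top"; returns the picture (420x560x3 uint8, red, green, blue); there is no depth.
- imaging.get_calibration(name): a dict with "fx", "fy", "cx", "cy" (pixels), "D" ([k1, k2, p1, p2, k3] as OpenCV has them; the pictures are not rectified), "rvec" (rotation vector, rad) and "tvec" (3), from world to camera coordinates, as OpenCV has them. Camera axes: x right, y down, z forward; pixel columns grow to the right and rows downward; lengths in m; the calibration is good to about 2 mm. A picture is of the moment at which its call begins. get_calibration takes no time and is no camera call.
- workorder.sign_off(): hands the job in; it is judged then, once.
Trained networks look in the newest picture that a camera, given by its name, has taken for a name from the list of things; names that differ only in an ending like _2 or _b are one class to them, and where a whole thing is asked for, a point or a joint stands for the part that bears it (a point fixed in the world has none). Each returns a list of dicts, best first, with "score" (0 to 1); they miss things now and then, are a little off and sometimes report something else, mostly with a low value. They report only what shows in the picture. A call takes as long as a camera call.
- imaging.spot_in(camera, label): "rect" ([left, top, right, bottom] in pixels, round what is visible of it).
- imaging.landmark_of(camera, label): "xy" ([column, row] in pixels: a listed point, or the origin of a listed thing).
The state is a dict: "time": time; "qpos": joint angles; "qd": joint speeds; "joint_torque": joint torques, N m; "tcp_pos": TCP position; "orientation": TCP orientation; "contact_force": force on the tool from outside, world axes, zero at the start; "moment": the same for the moment, N m; "finger_gap": finger opening in m; "finger_force": force on a finger pad.
Only numpy, scipy, OpenCV 4.12 (cv2) and the standard library are available. Lean on these libraries where they do the work, as an engineer would, in place of code of your own. Each camera call takes 0.05 s, during which the arm holds its last target. There are 200 camera calls.

## Working session

There is one attempt and no reset: what is moved stays moved. The work goes in short steps, Python scripts to look and compute and a shell command to move; the robot and the scene stay as the last step left them, time stands still between calls to the robot, and variables do not carry over. Pictures are saved under pics/ and viewed, at most 10 in all, crops included, and the job is handed in when it is done.

```bash
mkdir -p pics; ls; python3 - <<'E'
from cell import readout, imaging
import cv2
s=readout.observe();print(s)
for c in("side","top"):
    im=imaging.capture(c);cv2.imwrite(f"pics/{c}0.png",im[:,:,::-1])
    print(c,imaging.get_calibration(c))
    for l in("vent_grip","lid_seat","base_rim","desiccator"):
        print(l,imaging.landmark_of(c,l)[:2])
    print(imaging.spot_in(c,"vent_grip")[:2])
E
```

```text
pics
{'time': 0.0, 'qpos': array([-1.19998560e+00,  3.14233091e-01, -4.80778358e-02,  1.21023544e+00,
       -1.46256280e-05,  1.57081819e+00]), 'qd': array([-6.06337669e-05,  5.71199303e-05,  6.58018317e-05, -5.02256882e-04,
       -8.05001376e-05,  1.45413669e-03]), 'joint_torque': array([-1.17715143e-03, -5.39589715e+01,  3.39749622e+01,  1.91196136e-02,
       -2.78049529e-04,  1.16255703e-05]), 'tcp_pos': array([ 0.21721465, -0.55869777,  0.24943087]), 'orientation': array([[ 9.32041781e-01,  3.62350243e-01, -6.47795769e-04],
       [ 3.62350822e-01, -9.32040363e-01,  1.62579698e-03],
       [-1.46638719e-05, -1.75004004e-03, -9.99998469e-01]]), 'contact_force': array([-0.43836427,  0.13315702, -0.41390511]), 'moment': array([ 0.00066176, -0.01396034,  0.02514402]), 'finger_force': 0.0, 'finger_gap': 0.08549390131251035}
side {'fx': 485.0624687621715, 'fy': 485.0624687621715, 'cx': 284.61696555290564, 'cy': 208.09236640440068, 'D': array([-0.00241718,  0.        ,  0.        ,  0.        ,  0.        ]), 'rvec': array([ 1.0225138 , -2.50131745,  0.96122433]), 'tvec': array([0.35855257, 0.3470142 , 1.14005902])}
vent_grip [{'xy': [316.6, 165.0], 'score': 0.71}]
lid_seat []
base_rim []
desiccator [{'xy': [312.0, 219.3], 'score': 0.64}, {'xy': [370.0, 174.6], 'score': 0.24}]
[{'rect': [312.0, 154.5, 323.8, 175.1], 'score': 0.72}]
top {'fx': 520.6235929569164, 'fy': 520.6235929569164, 'cx': 277.24853211567574, 'cy': 209.49009527364214, 'D': array([-0.05710971,  0.        ,  0.        ,  0.        ,  0.        ]), 'rvec': array([ 2.16927207, -2.21987974,  0.05495819]), 'tvec': array([0.01005176, 0.50989998, 1.36176622])}
vent_grip [{'xy': [328.9, 204.5], 'score': 0.69}]
lid_seat []
base_rim []
desiccator [{'xy': [324.1, 208.5], 'score': 0.54}]
[]
```

```bash
cat > h.py <<'E'
from cell import readout, imaging
import cv2, numpy as np
def cal(c):
    k=imaging.get_calibration(c);K=np.array([[k['fx'],0,k['cx']],[0,k['fy'],k['cy']],[0,0,1]])
    return K,k['D'],k['rvec'],k['tvec']
def ray(c,uv):
    K,D,r,t=cal(c);R=cv2.Rodrigues(r)[0]
    p=cv2.undistortPoints(np.array([[uv]],float),K,D)[0,0]
    return -R.T@t,R.T@np.array([p[0],p[1],1])
def atz(c,uv,z):
    o,d=ray(c,uv);return o+d*(z-o[2])/d[2]
def tri(a,b):
    A=[];y=[]
    for c,uv in(("side",a),("top",b)):
        o,d=ray(c,uv);d/=np.linalg.norm(d);P=np.eye(3)-np.outer(d,d);A.append(P);y.append(P@o)
    return np.linalg.lstsq(np.vstack(A),np.hstack(y),rcond=None)[0]
def proj(c,p):
    K,D,r,t=cal(c);return cv2.projectPoints(np.array(p,float).reshape(-1,3),r,t,K,D)[0][:,0]
E
python3 - <<'E'
from h import *
print(tri([316.6,165],[328.9,204.5]), tri([312,219.3],[324.1,208.5]))
print(atz("top",[328.9,204.5],.207),atz("side",[316.6,165],.207),atz("top",[324.1,208.5],0))
t=cv2.imread("pics/top0.png");s=cv2.imread("pics/side0.png")
cv2.imwrite("pics/a.png",cv2.resize(t[135:285,230:430],None,fx=4,fy=4,interpolation=2))
cv2.imwrite("pics/b.png",cv2.resize(s[100:300,200:460],None,fx=3,fy=3,interpolation=2))
E
```

```text
[ 0.50696385 -0.12193185  0.19920359] [ 0.51258112 -0.12916759 -0.0325184 ]
[ 0.5086468  -0.11932701  0.207     ] [ 0.49950034 -0.11729069  0.207     ] [ 0.51042731 -0.12668291  0.        ]
```

View pics/a.png

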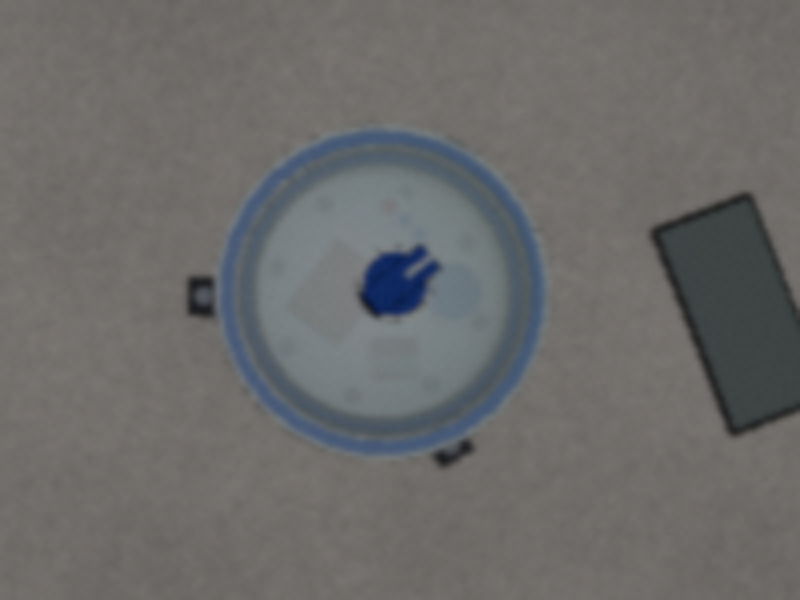

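View pics/side0.png

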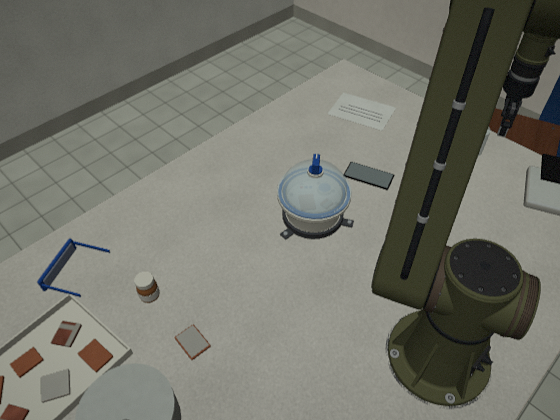

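The top view shows the lid's ring centred near crop (383,291), i.e. pixel (326,208). The blue bar runs from upper right (430,260) to lower left (370,310) of the crop. In the side view the knob is at (317,165), seen nearly end-on, with the phone right beside it.

```bash
python3 - <<'E'
from h import *
t=cv2.imread("pics/top0.png").astype(int);s=cv2.imread("pics/side0.png").astype(int)
for n,im,roi in(("top",t,(190,225,310,350)),("side",s,(145,185,300,335))):
    a,b,c,d=roi;p=im[a:b,c:d];m=((p[...,0]-p[...,2]>60)&(p[...,2]<70))
    for row in m: 
        if row.any(): print(''.join('#' if v else '.' for v in row))
    ys,xs=np.nonzero(m);print(n,xs.mean()+c,ys.mean()+a,xs.min()+c,xs.max()+c,ys.min()+a,ys.max()+a)
print(atz("top",[325.75,207.75],.108))
for u in((337,200.),(323.5,211.5)): print(atz("top",u,.224))
c=np.array([.506,-.121,.207])
print(proj("top",[c,c+[0,0,.017],c-[0,0,.099]]),proj("side",[c,c+[0,0,.017],c-[0,0,.017]]))
for e in ([.02,0,0],[0,.02,0]): print(proj("top",c+e)-proj("top",c))
b=t[195:217,318:342];cv2.imwrite("pics/c.png",cv2.resize(b.astype(np.uint8),None,fx=25,fy=25,interpolation=2)*1)
E
```

```text
.......................###..............
................#########...............
..............##########................
.............#########.....##...........
.............########.....##............
............#########....##.............
............#########..###..............
............#############...............
............#############...............
............##############..............
...........##############...............
............#############...............
.............###########................
..............#########.................
..............########..................
top 328.30434782608694 205.416149068323 321 338 198 212
..............##...................
..............##..##...............
..............##..##...............
.............###..##...............
.............###.##................
.............######................
.............######................
.............######................
.............######................
.............######................
............#######................
............#######................
..........###......##..............
.........###..##.#.###.............
.........###...##..###.............
.........###.#..#..###.............
.........####...##.###.............
..........##.#.#...###.............
...........##...#.###..............
............#....##................
side 315.3529411764706 164.42857142857142 309 321 154 173
[ 0.50664036 -0.1211374   0.108     ]
[ 0.51731789 -0.13607759  0.224     ]
[ 0.49225514 -0.10512639  0.224     ]
[[329.66897938 205.64679032]
 [330.41794898 205.20042375]
 [325.70144074 208.01119393]] [[315.70881648 163.14020011]
 [316.01115748 158.34135613]
 [315.41235299 167.84554768]]
[[-0.24946337 -8.78653052]]
[[-8.8022285   0.20274117]]
```

View pics/c.png

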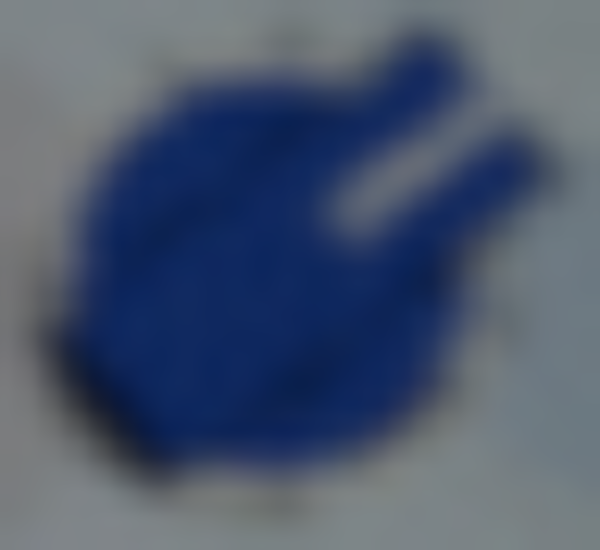

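```bash
python3 -m creep '[[[0,0,-15],[0,0,-3]],[[20,-15,-40],[0,0,-8]]]' 50 40; python3 -c "
from cell import readout;s=readout.observe();print(s['qpos'],s['tcp_pos'],s['orientation'])"
```

```text
time: 0.77
tcp_pos: [0.2286, -0.5388, 0.2876]
orientation: [[0.873, 0.488, -0.003], [0.488, -0.873, 0.003], [-0.001, -0.004, -1.0]]
contact_force: [0.8, -0.3, -0.3]
finger_gap: 0.0642
finger_force: 0.0
[-1.16873007  0.27785193 -0.01058191  1.28657921 -0.00152528  1.46288259] [ 0.22859442 -0.53879281  0.28760602] [[ 0.87275108  0.48815594 -0.00305373]
 [ 0.48816434 -0.87274555  0.00328357]
 [-0.00106224 -0.00435646 -0.99998995]]
```

```bash
python3 -m creep '[[[15,-8,0],[0,0,-4]],[[45,-23,0],[0,0,-10]],[[80,-41,0],[0,0,-17]],[[115,-59,0],[0,0,-24]],[[150,-77,0],[0,0,-31]],[[185,-96,0],[0,0,-38]],[[220,-114,0],[0,0,-45]],[[255,-132,0],[0,0,-52]],[[290,-150,0],[0,0,-59]],[[325,-168,0],[0,0,-66]],[[360,-186,0],[0,0,-73]],[[390,-202,0],[0,0,-80]],[[415,-215,0],[0,0,-87]],[[432,-223,0],[0,0,-93]],[[442,-228,0],[0,0,-98]],[[444,-229,0],[0,0,-100]],[[444,-229,0],[0,0,-100]],[[444,-229,0],[0,0,-100]]]'; python3 - <<'E'
from h import *
s=readout.observe();print(s['qpos'],s['tcp_pos'],s['orientation'])
for c in("side","top"):
    cv2.imwrite(f"pics/{c}1.png",imaging.capture(c)[:,:,::-1])
t=cv2.imread("pics/top1.png");s=cv2.imread("pics/side1.png")
cv2.imwrite("pics/d.png",np.hstack([cv2.resize(t[160:260,280:380],(400,400)),cv2.resize(s[100:200,265:365],(400,400))]))
E
```

```text
time: 2.27
tcp_pos: [0.5061, -0.1211, 0.2903]
orientation: [[-0.632, 0.775, -0.0], [0.775, 0.632, -0.0], [-0.0, -0.0, -1.0]]
contact_force: [-0.4, 0.1, 0.4]
finger_gap: 0.0497
finger_force: 0.0
[-2.34828934e-01  1.49856170e-01 -1.64411730e-01  1.25662043e+00
 -1.45079353e-04  6.51719224e-01] [ 0.50613179 -0.12113493  0.29030375] [[-6.32090606e-01  7.74894477e-01 -1.23239087e-04]
 [ 7.74894487e-01  6.32090595e-01 -1.19689477e-04]
 [-1.48484469e-05 -1.71151883e-04 -9.99999985e-01]]
```

View pics/d.png

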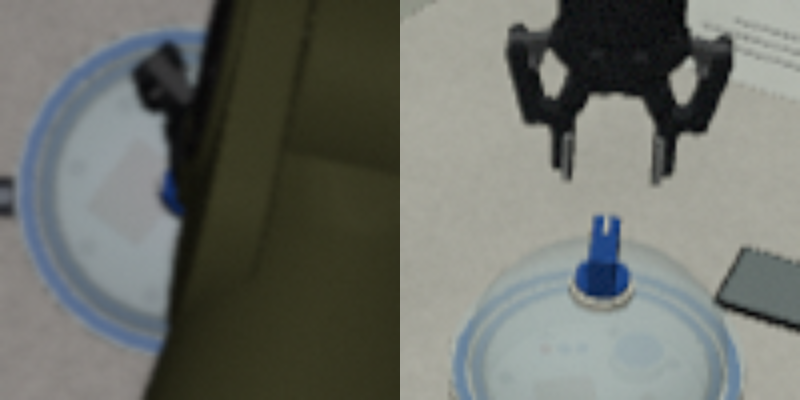

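The side view shows the open fingers straddling the bar and lined up to within about 2 mm, each finger to one side of it at crop (565) and (658), with the bar at 605. Going down.

```bash
python3 -m creep '[[[0,0,15],[0,0,0]],[[0,0,35],[0,0,0]],[[0,0,55],[0,0,0]],[[0,0,68],[0,0,0]],[[0,0,76],[0,0,0]],[[0,0,76],[0,0,0]]]'; python3 -m creep '[[[0,0,0],[0,0,0]],[[0,0,0],[0,0,0]],[[0,0,0],[0,0,0]],[[0,0,0],[0,0,0]],[[0,0,0],[0,0,0]],[[0,0,0],[0,0,0]],[[0,0,0],[0,0,0]],[[0,0,0],[0,0,0]]]' 10 40;  python3 -c "
from cell import readout;s=readout.observe();print(s['moment'],s['tcp_pos'])"
```

```text
time: 2.87
tcp_pos: [0.5048, -0.1215, 0.2127]
orientation: [[-0.632, 0.775, -0.003], [0.775, 0.632, 0.001], [0.002, -0.002, -1.0]]
contact_force: [-0.3, -0.4, -0.3]
finger_gap: 0.0497
finger_force: 0.0
time: 3.53
tcp_pos: [0.5074, -0.1213, 0.2157]
orientation: [[-0.633, 0.774, 0.003], [0.774, 0.633, -0.0], [-0.002, 0.002, -1.0]]
contact_force: [2.0, 2.1, 5.9]
finger_gap: 0.017
finger_force: 43.3
[ 0.34253823 -0.2796603  -0.06314682] [ 0.50736675 -0.12125009  0.2156708 ]
```

```bash
python3 -m creep '[[[0,1,-1],[0,0,0]],[[0,1,-1],[0,0,0]],[[0,1,-1],[0,0,0]],[[0,1,-1],[0,0,0]]]' - 50;  python3 -c "
from cell import readout;s=readout.observe();print(s['moment'],s['tcp_pos'])"
```

```text
time: 3.87
tcp_pos: [0.5072, -0.1209, 0.2157]
orientation: [[-0.633, 0.774, 0.001], [0.774, 0.633, -0.001], [-0.001, 0.0, -1.0]]
contact_force: [1.3, -0.2, 4.7]
finger_gap: 0.0175
finger_force: 49.5
[-0.21675477 -0.20799373  0.05516972] [ 0.50724127 -0.12089733  0.21570751]
```

```bash
cat > o.py <<'E'
from cell import readout
import numpy as np
s=readout.observe();R=s['orientation'];print('M',s['moment'].round(3),'ang',np.degrees(np.arctan2(R[1,0],R[0,0])).round(2),'z',s['tcp_pos'].round(4),'q',s['qpos'].round(2),'tau6',s['joint_torque'][5].round(3))
E
python3 -m creep '[[[0,0,0],[0,0,-2]],[[0,0,0],[0,0,-5]],[[0,0,0],[0,0,-9]],[[0,0,0],[0,0,-13]],[[0,0,0],[0,0,-17]],[[0,0,0],[0,0,-21]],[[0,0,0],[0,0,-25]],[[0,0,0],[0,0,-29]],[[0,0,0],[0,0,-33]],[[0,0,0],[0,0,-37]],[[0,0,0],[0,0,-40]],[[0,0,0],[0,0,-42]],[[0,0,0],[0,0,-42]],[[0,0,0],[0,0,-42]]]';python3 o.py
```

```text
time: 5.03
tcp_pos: [0.5085, -0.1191, 0.2158]
orientation: [[-0.989, 0.151, 0.003], [0.151, 0.989, 0.004], [-0.003, 0.004, -1.0]]
contact_force: [4.6, 4.9, 3.1]
finger_gap: 0.0176
finger_force: 49.4
M [ 1.141 -1.027  0.04 ] ang 171.31 z [ 0.5085 -0.1191  0.2158] q [-0.23  0.18 -0.3   1.09  0.   -0.08] tau6 -0.003
```

```bash
python3 -m creep '[[[-1.3,1.7,0],[0,0,-1]],[[-1.3,1.7,0],[0,0,-3]],[[-1.3,1.7,0],[0,0,-5]],[[-1.3,1.7,0],[0,0,-6]],[[-1.3,1.7,0],[0,0,-6]]]';python3 o.py; python3 -m creep '[[[0,0,0],[0,0,-2]],[[0,0,0],[0,0,-4]],[[0,0,0],[0,0,-5]],[[0,0,0],[0,0,-5]]]';python3 o.py
```

```text
time: 5.45
tcp_pos: [0.5087, -0.1184, 0.2157]
orientation: [[-0.999, 0.047, 0.001], [0.047, 0.999, 0.002], [-0.001, 0.002, -1.0]]
contact_force: [1.0, 2.7, 5.6]
finger_gap: 0.0171
finger_force: 49.7
M [ 0.659 -0.158  0.041] ang 177.33 z [ 0.5087 -0.1184  0.2157] q [-0.23  0.19 -0.29  1.09  0.   -0.18] tau6 -0.122
time: 5.78
tcp_pos: [0.5087, -0.1181, 0.2157]
orientation: [[-0.999, -0.041, 0.001], [-0.041, 0.999, 0.002], [-0.001, 0.002, -1.0]]
contact_force: [1.2, 3.6, 6.4]
finger_gap: 0.0172
finger_force: 49.8
M [ 0.848 -0.248  0.005] ang -177.66 z [ 0.5087 -0.1181  0.2157] q [-0.23  0.19 -0.29  1.09  0.   -0.27] tau6 -0.126
```

```bash
for i in 1 2 3; do python3 -m creep '[[[0,0.4,0],[0,0,-1.5]],[[0,0.4,0],[0,0,-3]],[[0,0.4,0],[0,0,-3]]]' | grep force;python3 o.py;done
```

```text
contact_force: [0.6, 3.2, 6.5]
finger_force: 49.7
M [ 0.782 -0.179  0.052] ang -174.64 z [ 0.5087 -0.1178  0.2157] q [-0.23  0.18 -0.29  1.09  0.   -0.32] tau6 -0.18
contact_force: [1.1, 2.5, 4.3]
finger_force: 49.7
M [ 0.628 -0.224  0.034] ang -171.65 z [ 0.5087 -0.1176  0.2157] q [-0.23  0.18 -0.29  1.09  0.   -0.37] tau6 -0.178
contact_force: [0.5, 2.7, 5.7]
finger_force: 53.8
M [ 0.478 -0.177 -0.604] ang -168.74 z [ 0.5085 -0.1175  0.2157] q [-0.23  0.18 -0.29  1.09  0.   -0.42] tau6 -0.856
```

```bash
python3 -m creep '[[[0,0.8,0],[0,0,-1]],[[0,0.8,0],[0,0,-1]],[[0,0.8,0],[0,0,-1]]]' - 80| grep force;python3 o.py;for i in 1 2 ; do python3 -m creep '[[[0,0,-0.7],[0,0,0]],[[0,0,-1.4],[0,0,0]],[[0,0,-2],[0,0,0]],[[0,0,-2],[0,0,0]]]' | grep force;python3 o.py;done
```

```text
contact_force: [0.4, 0.4, 5.8]
finger_force: 79.2
M [ 0.263 -0.118 -0.619] ang -167.81 z [ 0.5084 -0.1171  0.2158] q [-0.23  0.18 -0.29  1.09  0.   -0.44] tau6 -0.64
contact_force: [1.6, 0.2, -5.0]
finger_force: 77.8
M [ 0.181 -0.611  0.02 ] ang -167.74 z [ 0.5076 -0.117   0.2164] q [-0.23  0.18 -0.29  1.1   0.   -0.44] tau6 -0.004
contact_force: [1.7, 0.5, -15.1]
finger_force: 78.1
M [ 0.043 -0.706  0.01 ] ang -167.75 z [ 0.5071 -0.1169  0.218 ] q [-0.23  0.18 -0.29  1.1   0.   -0.44] tau6 -0.01
```

```bash
for i in 1 2 3; do python3 -m creep '[[[0,0,-0.5],[0,0,0]],[[0,0,-1],[0,0,0]]]' | grep contact;python3 o.py;done
```

```text
contact_force: [1.4, -0.4, -17.2]
M [ 0.095 -0.778  0.021] ang -167.76 z [ 0.5074 -0.117   0.2193] q [-0.23  0.18 -0.29  1.1  -0.   -0.44] tau6 -0.008
contact_force: [0.5, -0.0, -9.5]
M [ 0.291 -0.489  0.031] ang -167.75 z [ 0.5082 -0.1171  0.2215] q [-0.23  0.18 -0.29  1.1   0.   -0.44] tau6 0.008
contact_force: [0.7, 0.2, -4.2]
M [ 0.541 -0.184 -0.059] ang -167.75 z [ 0.509  -0.1172  0.2236] q [-0.23  0.18 -0.28  1.11  0.   -0.44] tau6 -0.027
```

```bash
python3 -m creep '[[[0,0,-1],[0,0,0]],[[0,0,-2],[0,0,0]],[[0,0,-3],[0,0,0]],[[0,0,-4],[0,0,0]],[[0,0,-5],[0,0,0]],[[0,0,-6],[0,0,0]],[[0,0,-6],[0,0,0]],[[0,0,-6],[0,0,0]]]';python3 o.py
```

```text
time: 8.62
tcp_pos: [0.5082, -0.1172, 0.2283]
orientation: [[-0.977, -0.212, -0.0], [-0.212, 0.977, -0.0], [0.0, -0.0, -1.0]]
contact_force: [0.4, -0.7, -4.1]
finger_gap: 0.0167
finger_force: 80.2
M [-0.065  0.027  0.016] ang -167.76 z [ 0.5082 -0.1172  0.2283] q [-0.23  0.18 -0.27  1.12 -0.   -0.44] tau6 -0.0
```

```bash
python3 -m creep '[[[0,0,-1.3],[0,0,0]],[[0,0,-2.6],[0,0,0]],[[0,0,-2.6],[0,0,0]],[[0,0,-2.6],[0,0,0]],[[0,0,-2.6],[0,0,0]],[[0,0,-2.6],[0,0,0]]]';python3 o.py; python3 - <<'E'
from h import *
a=cv2.imread("pics/side1.png");b=imaging.capture("side")[:,:,::-1];cv2.imwrite("pics/side2.png",b)
print(imaging.landmark_of("side","lid_seat")[:1],imaging.landmark_of("side","vent_grip")[:1],proj("side",[[.507,-.12,.103],[.507,-.12,.118],[.507,-.12,.222]]))
cv2.imwrite("pics/e.png",np.hstack([cv2.resize(x[130:250,265:365],(400,480),interpolation=2) for x in(a,b)]))
E
```

```text
time: 9.12
tcp_pos: [0.5082, -0.1171, 0.2309]
orientation: [[-0.977, -0.212, -0.0], [-0.212, 0.977, 0.0], [0.0, 0.0, -1.0]]
contact_force: [-0.7, 0.0, -3.7]
finger_gap: 0.017
finger_force: 80.2
M [ 0.005 -0.028 -0.017] ang -167.75 z [ 0.5082 -0.1171  0.2309] q [-0.23  0.18 -0.27  1.13  0.   -0.44] tau6 0.0
[] [{'xy': [317.3, 159.1], 'score': 0.71}] [[313.4766144  190.56229331]
 [313.70945528 186.80144633]
 [315.43573426 158.91449623]]
```

View pics/e.png

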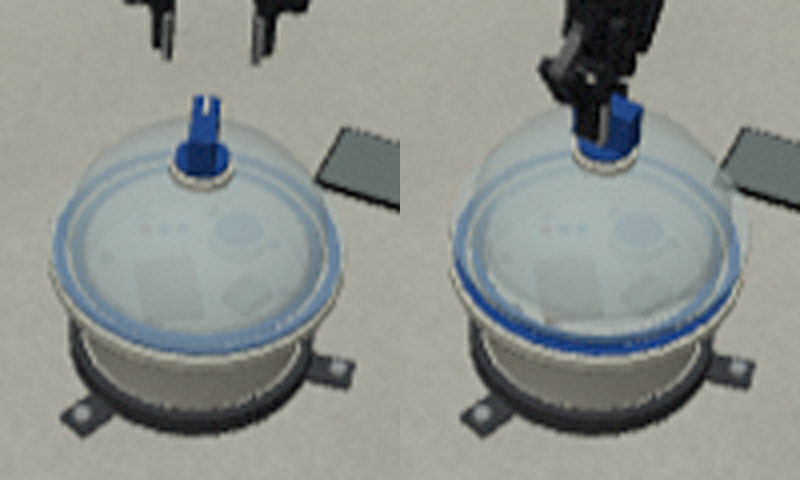

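The picture shows the gasket open all round. The boss has risen from crop row 180 to 165, about 3.8 px, which is roughly 15 mm. The lid is level and the fingers still hold the knob.

```bash
python3 -c "
from cell import workorder;print(workorder.sign_off())"
```

```text
the job is handed in; nothing more can be done
None
```

The job is handed in: I turned the vent knob to its stop with the lid shut, then eased the lid off its seal without a jump, and the arm still holds it level about 15 mm above the base, with the sherd, jar and phone untouched.

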